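# Touch off a round plaster mould at three datum studs

## Task

Touch off the round plaster mould on the turntable before work starts: with the fingers shut, gently rest the fingertips on top of its red stud, then its yellow stud, then its blue stud, staying a moment on each. The mould must stay where it lies, and leave the square mould, the white cast cylinder and the mug alone; finish with the hand lifted clear.

Things in the scene. Friction and masses are not known exactly. Their poses are not given: they have to be found in the camera images.
- round_mould: Loose white plaster disc, 170 mm wide, 40 thick, 0.6 to 1 kg, flat on a turntable of varying height. Origin: centre of underside, z up. Low hump mid-top, 68 wide, 12 high. Three rigid coloured studs, 26 wide, stand 6 mm proud (tops 46 above origin), at own x, y: red (0, 65), yellow (-56, -32.5), blue (56, -32.5) mm. Plaster does not give; pressing straight down on a stud does not tip it.
- square_mould: Bystander, not to be touched: a loose white plaster mould 150 x 150 mm and 45 mm thick with a square hump (to 57 mm high) and three similar coloured studs (to 51 mm high), lying on the bench itself. Origin: centre of its underside; z up.
- cylinder: Bystander: an upright loose white cast cylinder, 68 mm across and 150 mm high, open at the top, standing on the bench. Origin: centre of its underside.
- mug: Bystander: a loose terracotta-coloured mug, 84 mm across and 85 mm high with one handle at its +y side, standing on the bench. Origin: centre of its underside.
There are look-alikes about, which are no part of the job. Leave any purple look-alike of the round_mould alone.

How it is judged (in metres and radians):
On the way, in this order (a step that is already met when the one before it is completed fails the run):
1. the fingertips rest on the red stud of the round mould (contact force between the fingers and round_mould_red above 1 N), for 0.15 s.
2. the fingertips rest on the yellow stud of the round mould (contact force between the fingers and round_mould_yellow above 1 N), for 0.15 s.
3. the fingertips rest on the blue stud of the round mould (contact force between the fingers and round_mould_blue above 1 N), for 0.15 s.
At the end, for the whole second after the job is handed in: After the three studs were touched in order (red, yellow, blue), the round mould lies still and flat on the turntable within 12 mm of where it started (its studs within 15 mm), the square mould is within 10 mm and the cylinder and mug within 20 mm of where they started (distance of round_mould from where it was at the start of the episode below 0.012 m and distance of each of round_mould_red, round_mould_yellow from where it was at the start of the episode below 0.015 m and angle between round_mould's own z axis and vertical below 0.1 rad and linear speed of round_mould below 0.02 m/s and distance of square_mould from where it was at the start of the episode below 0.01 m and distance of each of cylinder, mug from where it was at the start of the episode below 0.02 m).
It fails at once if the fingers press on the round mould with more than 60 N (contact force between the fingers and round_mould above 60 N).
It fails at once if the fingers touch the square mould (contact force between the fingers and square_mould above 1 N).
It fails at once if a bystander is moved: the square mould by 10 mm, the cylinder or the mug by 20 mm (distance of square_mould from where it was at the start of the episode above 0.01 m or distance of any of cylinder, mug from where it was at the start of the episode above 0.02 m).
It also fails if it takes over 43 s, if anything falls off the work surface, if the arm or the gripper's body presses on something with over 40 N, if the wrist force passes 120 N, or if a joint passes its speed limit or range.

## Robot

A 6-joint arm with a two-finger parallel gripper is mounted at the origin on the work surface. World frame = base frame: x ahead of the robot, y to its left, z up, the work surface at z = 0. Lengths are in mm, angles in rad, forces in N, time in s.
With the tool pointing down it reaches from about 300 to 775 mm from the base axis. Payload 14.6 kg.
Tool frame: the origin (TCP) lies on the centre line of the jaws, within the pads' length; the fingertips stand 19 mm ahead of it and the grasp point (between the pads) is the TCP (bot.tip_reach is the distance from the TCP to the fingertips, in mm); z points along the fingers, y is the line along which they close (so a half turn about z gives the same grasp; the last joint's range is limited). The gripper opens to 85 mm and grips with 20 to 120 N. Pads are 22 mm wide; open, the fingers measure 114 mm over their backs; the gripper's body (76 mm by 85 mm) begins 54 mm behind the grasp point. The pads swing forward as they close: fully open they stand 13 mm farther back than shut.
Start: joints at [-0.067, 0.3, 1.521, -0, 1.321, -0.067], TCP at [549.991, -0.002, 250.281] pointing down, gripper open.
Joint ranges: [-3.03, 3.03], [-0.79, 2.21], [0.23, 2.52], [-1.04, 4.18], [0, 3.07], [-2.55, 2.55]. Speed limits (rad/s): [2.22, 2.22, 2.57, 3.14, 3.14, 3.14].

## Interface

Orientations are given as a unit quaternion [w, x, y, z].
In Python, from rig import bot gives the robot as it stands. Calls block until the motion is done:
- bot.move_to(position, orientation): joint-space move of the TCP to a pose.
- bot.servo_line(position, attitude=None, speed=150, until_force=None): straight line of the TCP; attitude=None keeps the orientation; speed is the mean speed in mm/s. With until_force (N) it stops when the force on the tool has changed by that much, and returns True; else False.
- bot.move_joints(angles): joint-space move.
- bot.move_gripper(opening, grip_force=None): finger opening in mm; grip_force is the grip in N (None keeps the last); returns when the fingers have stopped.
- bot.dwell(seconds).
- bot.ik(position, orientation): joint angles nearest the present ones, or None.
- bot.read_state(): the state.
- bot.read_camera(name): name is "scene" or "side" or "wrist"; returns a dict with "image" (420x560x3 uint8, blue, green, red), "depth" (420x560 float32, mm along the optical axis (not along the pixel's ray), 0 where there is no reading), "fovy" (degrees; the focal length in pixels is half the picture's height over the tangent of half this angle, whatever the lens; pixels are square), "cx", "cy" (the principal point, pixels), "eye" and "attitude" of the camera in the world; the wrist camera has in their place "mount" (4x4, takes a point from camera to tool coordinates, whose origin is the TCP and whose axes are the flange's). Camera axes: x right, y down, z forward; pixel columns grow to the right and rows downward; lengths in mm; the calibration is good to about 2 mm. A picture is of the moment at which its call begins: read the wrist's pose just before it.
A pose or a line that the arm cannot do raises bot.MotionError and nothing moves.
- bot.finish_job(): hands the job in; it is judged then, once.
The state is a dict: "clock": time; "joint_positions": joint angles; "qvel": joint speeds; "effort": joint torques, N m; "ee_pos": TCP position; "tool_rot": TCP orientation; "ft_force": force on the tool from outside, world axes, zero at the start; "moment": the same for the moment, N m; "grip_width": finger opening in mm; "grip_force": force on a finger pad.
Only numpy, scipy, OpenCV 4.12 (cv2) and the standard library are available. Lean on these libraries where they do the work, as an engineer would, in place of code of your own. Each camera call takes 0.05 s, during which the arm holds its last target. There are 200 camera calls.

## Working session

There is one attempt and no reset: what is moved stays moved. The work goes in short steps, each a Python script; the robot and the scene stay as the last script left them, time stands still between calls to the robot, and variables do not carry over. Pictures are saved under pics/ and viewed, at most 10 in all, crops included, and the job is handed in when it is done.

```bash
mkdir -p pics
cat > h.py <<'E'
import numpy as np, cv2, pickle
from scipy.spatial.transform import Rotation as R
def rot(q): return R.from_quat([q[1],q[2],q[3],q[0]]).as_matrix()
def cloud(c):
    d=c["depth"]; f=d.shape[0]/2/np.tan(np.radians(c["fovy"])/2)
    v,u=np.mgrid[:d.shape[0],:d.shape[1]]
    P=np.dstack([(u-c["cx"])/f*d,(v-c["cy"])/f*d,d])
    if "mount" in c:
        M=c["mount"]; P=P@M[:3,:3].T+M[:3,3]; A,e=rot(c["tool_rot"]),c["ee_pos"]
    else:
        A,e=np.array(c["attitude"]),c["eye"]
        A=rot(A) if A.size==4 else A
    return P@A.T+np.array(e)
def grab(bot,n,fn):
    s=bot.read_state(); c=dict(bot.read_camera(n))
    if n=="wrist": c["ee_pos"],c["tool_rot"]=s["ee_pos"],s["tool_rot"]; c["mount"]=np.array(c["mount"])
    cv2.imwrite(f"pics/{fn}.png",c["image"]); pickle.dump(c,open(fn+".pkl","wb")); return c
E
python3 - <<'E'
from rig import bot
from h import *
for n in("scene","side","wrist"):
    c=grab(bot,n,n+"0"); print(n,c["fovy"],c.get("eye"),c.get("attitude"))
a=[cv2.imread(f"pics/{n}0.png") for n in("scene","side")]
print(bot.read_state()["clock"],bot.read_state()["tool_rot"])
E
```

```text
scene 47.56930818036198 [1040.50537336  432.64394652 1091.67280511] [-0.11764218  0.40461983  0.86799116 -0.26274408]
side 50.54457962834543 [375.42878186 758.58579168 915.91066077] [ 0.0427301  -0.12565498  0.92381797 -0.35908956]
wrist 60.585825166774434 None None
0.15 [-3.30246728e-04  7.07124414e-01  7.07089013e-01 -2.86395207e-04]
```

View pics/scene0.png

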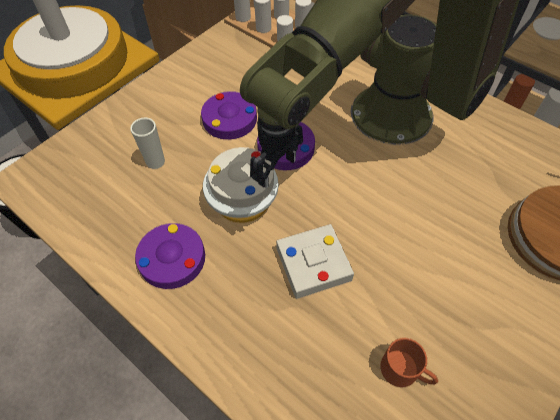

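View pics/side0.png

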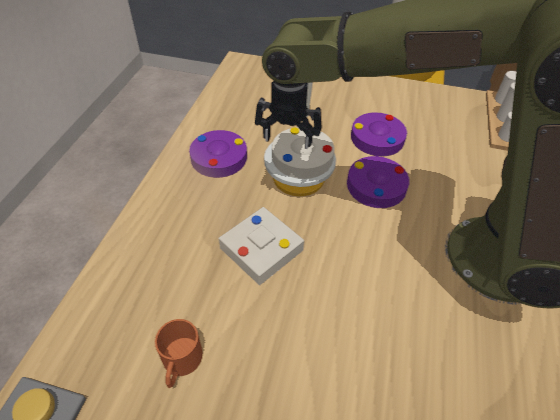

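The white round mould on the turntable is at scene (240,178) / side (302,155). Things that could be mistaken for it are the purple moulds at scene (230,112), (287,145) and (170,253), and the white square mould at (315,258). I choose the white round one. In the side view its studs are red (327,149), yellow (294,130) and blue (288,158).

Run:
```python
from h import *
for n,pts in(("side",dict(r=(327,149),y=(294,130),b=(288,158))),("scene",dict(r=(256,155),y=(215,170),b=(250,190)))):
    c=pickle.load(open(n+"0.pkl","rb")); P=cloud(c)
    for k,(u,v) in pts.items():
        print(n,k,np.median(P[v-1:v+2,u-1:u+2].reshape(-1,3),0).round(1),c["image"][v,u])
c=pickle.load(open("wrist0.pkl","rb")); print(c["mount"].round(2))
```

```text
side r [ 472.4 -136.1  127. ] [ 14  23 127]
side y [ 576.3 -190.8  126.2] [ 17 179 209]
side b [563.4 -75.  127.4] [117  57  24]
scene r [ 474.7 -139.7  129. ] [ 14  24 116]
scene y [ 578.4 -187.4  129.7] [ 34 181 221]
scene b [568.1 -77.2 128.5] [108  57  25]
[[  -0.     -0.96   -0.27   68.14]
 [   1.     -0.      0.     -0.87]
 [  -0.     -0.27    0.96 -123.77]
 [   0.      0.      0.      1.  ]]
```

View pics/wrist0.png

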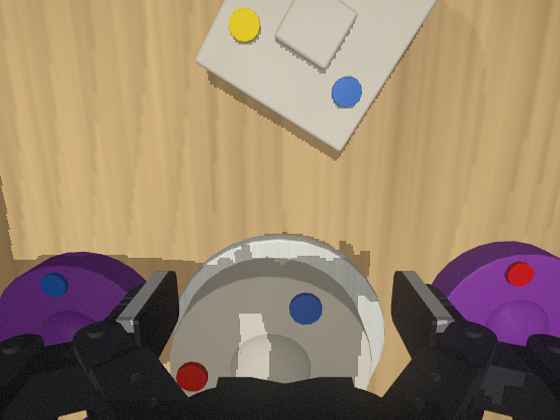

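The wrist view shows the mould under the jaws: red stud (192,376), blue stud (305,308), yellow hidden. The spacings come out at 111–116 mm against 112 mm nominal, and the order red, yellow, blue runs counterclockwise, so the choice holds. I'll fit the pattern, shut the fingers, hover over red and take one close look.

```bash
cat >> h.py <<'E'
M=np.array([[0,65],[-56,-32.5],[56,-32.5]])
def fit(Q):
    a,b=M-M.mean(0),Q-Q.mean(0); U,_,V=np.linalg.svd(a.T@b); Rt=V.T@np.diag([1,np.linalg.det(V.T@U.T)])@U.T
    return a@Rt.T+Q.mean(0)
E
python3 - <<'E'
from rig import bot
from h import *
Q=(np.array([[472.4,-136.1],[576.3,-190.8],[563.4,-75]])+np.array([[474.7,-139.7],[578.4,-187.4],[568.1,-77.2]]))/2
F=fit(Q); print("fit",F.round(1),(F-Q).round(1)); np.save("F.npy",F)
W=cloud(pickle.load(open("wrist0.pkl","rb")))
for u,v in((192,376),(305,308)): print(W[v,u].round(1))
q=bot.read_state()["tool_rot"]
bot.move_gripper(0)
bot.move_to([*F[0],200],q)
c=grab(bot,"side","side1"); cv2.imwrite("pics/side1c.png",cv2.resize(c["image"][80:220,220:420],None,fx=4,fy=4,interpolation=2)[:600,:800])
c=grab(bot,"wrist","wrist1"); s=bot.read_state(); print(s["clock"],s["ee_pos"],s["grip_width"],s["ft_force"])
E
```

```text
fit [[ 474.1 -139.4]
 [ 575.7 -187.7]
 [ 566.9  -76. ]] [[ 0.5 -1.5]
 [-1.7  1.4]
 [ 1.2  0.1]]
[ 473.3 -140.2  127.5]
[564.6 -77.7 127.6]
1.725 [ 474.83596729 -138.71099178  200.50946028] 0.06298606838644996 [-0.62067927  0.9558831  -0.30149042]
```

View pics/side1c.png

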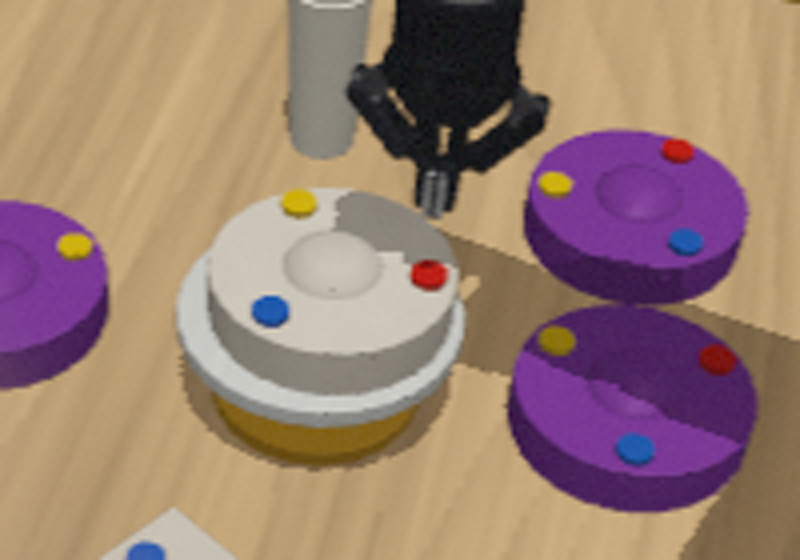

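View pics/wrist1.png

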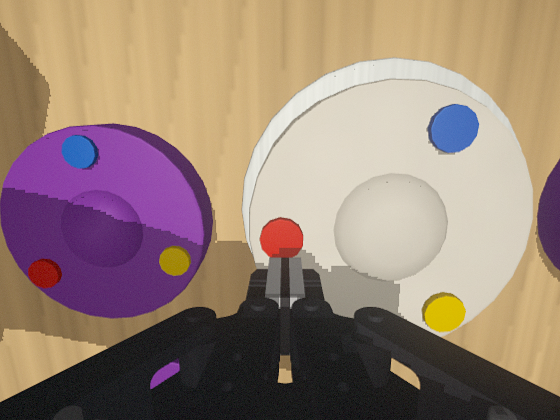

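The side crop shows the shut fingers hanging straight over the red stud of the white mould. The wrist view shows red (281,237), blue (454,128) and yellow (445,313) close up. I'll check the blue and yellow positions against the fit, then touch red.

```bash
cat >> h.py <<'E'
def touch(bot,xy,q):
    bot.servo_line([*xy,165],q,speed=80); bot.dwell(.2)
    hit=bot.servo_line([*xy,140],q,speed=15,until_force=5); 
    s=bot.read_state(); print("hit",hit,np.round(s["ee_pos"],1),s["ft_force"].round(1) if hasattr(s["ft_force"],"round") else s["ft_force"])
    bot.dwell(.5); s=bot.read_state(); print("  after dwell",s["clock"],np.round(s["ee_pos"],1),np.round(s["ft_force"],1))
    return hit
E
python3 - <<'E'
from rig import bot
from h import *
F=np.load("F.npy"); W=cloud(pickle.load(open("wrist1.pkl","rb")))
for u,v in((281,232),(445,313),(454,128)): print(W[v,u].round(1))
touch(bot,F[0],bot.read_state()["tool_rot"])
E
```

```text
[ 471.9 -138.4  126.7]
[ 573.3 -191.1  127.4]
[564.5 -79.6 127.2]
hit True [ 474.1 -139.5  146. ] [-0.8  1.2  6.3]
  after dwell 4.1917 [ 474.2 -139.5  146. ] [-0.4  0.1  5.4]
```

Red is confirmed: contact at tip height 127 mm, with 5.4 N held. Next are yellow and blue.

Run:
```python
from rig import bot
from h import *
F=np.load("F.npy"); q=bot.read_state()["tool_rot"]
up=lambda xy,z: bot.servo_line([*xy,z],q,speed=80)
Q=[F[0],F[1]+[-1.2,-1.7],F[2]+[-1.2,-1.8]]
up(F[0],190)
ok=True
for i in(1,2):
    up(Q[i],190); ok=touch(bot,Q[i],q)
    up(Q[i],190)
    if not ok: break
if ok: up(Q[2],290)
c=grab(bot,"scene","scene2"); P=cloud(c); print(bot.read_state()["clock"])
c=grab(bot,"side","side2"); P=cloud(c)
for u,v in((327,149),(294,130),(288,158)): print(P[v,u].round(1))
```

```text
hit True [ 574.5 -189.4  146. ] [-1.2  1.1  5.5]
  after dwell 8.7917 [ 574.5 -189.4  146. ] [-1.7 -0.   5.4]
hit True [565.8 -77.8 146. ] [-1.6 -0.5  6.1]
  after dwell 13.3833 [565.8 -77.8 146. ] [-0.7  0.1  5.5]
15.5417
[ 472.6 -138.4  125.3]
[ 575.5 -188.3  127.5]
[564.2 -76.8 124.2]
```

View pics/side2.png

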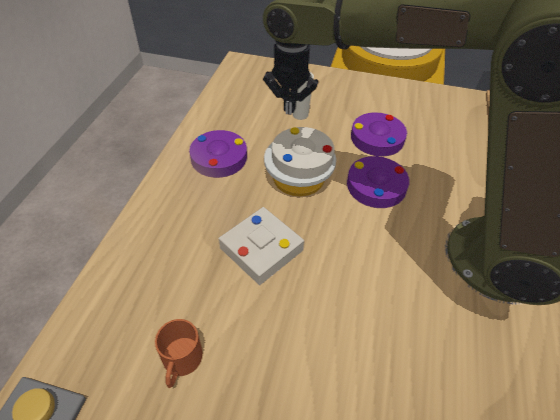

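The side view shows the hand lifted clear. The studs are still at (327,149), (294,130) and (288,158), and the bystanders have not moved.

```bash
python3 -c "
from rig import bot
print(bot.finish_job())"
```

```text
the job is handed in; nothing more can be done
None
```

I touched the red, yellow and blue studs in that order at about 5.5 N each. The mould and bystanders showed no movement, the hand finished lifted clear, and I handed the job in at about 16 s; no verdict was returned.

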